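# Put the mixed-up flasks back in their own shaker clamps

## Task

The red, blue, green and white capped flasks on the shaker platform have got mixed up: put each one in the clamp of its own cap colour, standing upright on the clamp's plate, and park a flask in the empty grey clamp to make room. Keep the flasks upright, set them down rather than drop them, leave the yellow-capped flask where it is, and leave the grey clamp empty again.

Things in the scene. Friction and masses are not known exactly. Their poses are not given: they have to be found in the camera images.
- flask_red: Brown conical lab flask, red screw cap, loose, upright, about 0.11 kg, 92 mm tall. Origin: centre of its underside; z up its axis. Base 52 mm across up to 9 mm, cone to a neck 29 mm across (52 to 69 mm up), then the cap, 34 mm across, 69 to 92 mm up (grip here).
- flask_blue: Brown conical lab flask, blue screw cap, loose, upright, about 0.11 kg, 92 mm tall. Origin: centre of its underside; z up its axis. Base 52 mm across up to 9 mm, cone to a neck 29 mm across (52 to 69 mm up), then the cap, 34 mm across, 69 to 92 mm up (grip here).
- flask_green: Brown conical lab flask, green screw cap, loose, upright, about 0.11 kg, 92 mm tall. Origin: centre of its underside; z up its axis. Base 52 mm across up to 9 mm, cone to a neck 29 mm across (52 to 69 mm up), then the cap, 34 mm across, 69 to 92 mm up (grip here).
- flask_white: Brown conical lab flask, white screw cap, loose, upright, about 0.11 kg, 92 mm tall. Origin: centre of its underside; z up its axis. Base 52 mm across up to 9 mm, cone to a neck 29 mm across (52 to 69 mm up), then the cap, 34 mm across, 69 to 92 mm up (grip here).
- flask_yellow: Brown conical lab flask, yellow screw cap, loose, upright, about 0.11 kg, 92 mm tall. Origin: centre of its underside; z up its axis. Base 52 mm across up to 9 mm, cone to a neck 29 mm across (52 to 69 mm up), then the cap, 34 mm across, 69 to 92 mm up (grip here). It stands in its own yellow clamp (unlisted) on the platform and stays there.
- clamp_red: Red clamp fixed on the shaker platform: red plate 86 mm square, 6 mm thick, six upright wires round its middle. Origin: centre of the plate's underside, about 108 mm above the bench; z up. A seated flask's underside is centred 6 mm above it. The wires stand 59 mm apart, flaring to 71 mm at the tips 38 mm above the origin. Another flask is in it at the start.
- clamp_blue: Blue clamp fixed on the shaker platform: blue plate 86 mm square, 6 mm thick, six upright wires round its middle. Origin: centre of the plate's underside, about 108 mm above the bench; z up. A seated flask's underside is centred 6 mm above it. The wires stand 59 mm apart, flaring to 71 mm at the tips 38 mm above the origin. Another flask is in it at the start.
- clamp_green: Green clamp fixed on the shaker platform: green plate 86 mm square, 6 mm thick, six upright wires round its middle. Origin: centre of the plate's underside, about 108 mm above the bench; z up. A seated flask's underside is centred 6 mm above it. The wires stand 59 mm apart, flaring to 71 mm at the tips 38 mm above the origin. Another flask is in it at the start.
- clamp_white: White clamp fixed on the shaker platform: white plate 86 mm square, 6 mm thick, six upright wires round its middle. Origin: centre of the plate's underside, about 108 mm above the bench; z up. A seated flask's underside is centred 6 mm above it. The wires stand 59 mm apart, flaring to 71 mm at the tips 38 mm above the origin. Another flask is in it at the start.
- clamp_grey: Grey clamp fixed on the shaker platform: grey plate 86 mm square, 6 mm thick, six upright wires round its middle. Origin: centre of the plate's underside, about 108 mm above the bench; z up. A seated flask's underside is centred 6 mm above it. The wires stand 59 mm apart, flaring to 71 mm at the tips 38 mm above the origin. Empty at the start.
Not all that is in view belongs to the job. Leave any pink look-alike of the flask_red alone.

How it is judged:
By the outcome, as a careful person would: the job done as asked, in the order asked, and still so for the second after the job is handed in, with the robot touching nothing.
It also fails if it takes over 120 s, if anything falls off the work surface, if the arm or the gripper's body presses on something with over 40 N, if the wrist force passes 120 N, or if a joint passes its speed limit or range.

## Robot

A 6-joint arm with a two-finger parallel gripper is mounted at the origin on the work surface. World frame = base frame: x ahead of the robot, y to its left, z up, the work surface at z = 0. Lengths are in m, angles in rad, forces in N, time in s.
With the tool pointing down it reaches from about 0.35 to 0.875 m from the base axis. Payload 4.2 kg.
Tool frame: the origin (TCP) lies midway between the tips of the shut fingers; the grasp point (between the pads) lies 19 mm behind it; z points along the fingers, y is the line along which they close (so a half turn about z gives the same grasp; the last joint's range is limited). The gripper opens to 87 mm and grips with 3 to 60 N. Pads are 19 mm wide; open, the fingers measure 117 mm over their backs; the gripper's body (75 mm by 190 mm) begins 51 mm behind the grasp point.
Start: joints at [1.423, 0.385, 0.008, 0, -1.194, -0.259], TCP at [0.247, 0.574, 0.223] pointing down, gripper open.
Joint ranges: [-3.14, 3.14], [-1.21, 2.06], [-1.07, 1.41], [-3.16, 2.05], [-2.99, -0.16], [-3.1, 3.1]. Speed limits (rad/s): [2.79, 2.79, 3.14, 3.14, 3.14, 3.14].

## Interface

Orientations are given as a unit quaternion [w, x, y, z].
In Python, from station import ctrl gives the robot as it stands.
- The arm moves only by the tool play_rows, never from a script. Its argument "targets" is one flat list of numbers, 7 for each row, row after row: the opening, from -1 (shut) to 1 (fully open), then the shift along the world's x, y, z in mm, then the turn, a rotation vector about the world's x, y, z in degrees. A call has 1 to 12 rows; each row shifts and turns the commanded pose from where the row before left it; what a row does not reach is not made up. A row lasts 1/8 s, in which the tool goes at most 62.5 mm and 10.7 degrees, less where a joint would pass 70% of its speed; a pose out of reach is approached as far as the arm can. A call with a gripper value outside its range is refused whole. The fingers move at their own pace and stop on an object; "force" is the grip in N (left out, the last holds). Time passes only in rows, so rows that do not move let the fingers close. It gives the time, the measured TCP pose, the force, the opening and the grip force at its end, in the units of the state.
- ctrl.get_state(): the state, without advancing time (a new reading comes with each control period).
- ctrl.snapshot(name): name is "scene" or "side" or "wrist"; returns the picture (480x640x3 uint8, red, green, blue); there is no depth.
- ctrl.get_calibration(name): a dict with "fx", "fy", "cx", "cy" (pixels), "R" (3x3) and "t" (3): a world point X has camera coordinates R X + t. Camera axes: x right, y down, z forward; pixel columns grow to the right and rows downward; lengths in m; the calibration is good to about 2 mm. A picture is of the moment at which its call begins: read the wrist's pose just before it. get_calibration takes no time and is no camera call; for the wrist camera it gives the pose at the moment of the call.
- ctrl.job_done(): hands the job in; it is judged then, once.
The state is a dict: "time": time; "q": joint angles; "joint_vel": joint speeds; "joint_torque": joint torques, N m; "eef_pos": TCP position; "ee_rot": TCP orientation; "wrist_force": force on the tool from outside, world axes, zero at the start; "torque": the same for the moment, N m; "opening": opening from 0.0 (shut) to 1.0 (fully open); "gripper_force": force on a finger pad.
Only numpy, scipy, OpenCV 4.12 (cv2) and the standard library are available. Lean on these libraries where they do the work, as an engineer would, in place of code of your own. Each camera call takes 0.05 s, during which the arm holds its last target. There are 200 camera calls.

## Working session

There is one attempt and no reset: what is moved stays moved. The work goes in short steps, Python scripts to look and compute and a tool call to move; the robot and the scene stay as the last step left them, time stands still between calls to the robot, and variables do not carry over. Pictures are saved under pics/ and viewed, at most 14 in all, crops included, and the job is handed in when it is done.

Besides the shell and the picture viewer there is one more tool, called after "Call:" as name(argument=value, ...), one argument or row to a line, values as JSON. play_rows: Moves the arm, as the interface text tells. Its arguments: {"type":"object","properties":{"targets":{"type":"array","items":{"type":"number"}},"force":{"type":"number"}},"required":["targets"]}

```bash
ls; mkdir -p pics
cat > h.py <<'E'
import numpy as np, cv2
from station import ctrl
def save(cam,name):
    c=ctrl.get_calibration(cam); im=ctrl.snapshot(cam); cv2.imwrite(f'pics/{name}.png',im[:,:,::-1]); return im,c
def ray(c,u,v,z):
    R=np.array(c['R']);t=np.array(c['t']);o=-R.T@t
    d=R.T@np.array([(u-c['cx'])/c['fx'],(v-c['cy'])/c['fy'],1]); return o+d*(z-o[2])/d[2]
E
python3 - <<'E'
from h import *
for n in ('scene','side','wrist'):
    im,c=save(n,n+'0'); R=np.array(c['R']); print(n,-R.T@np.array(c['t']),R[2],c['fx'])
s=ctrl.get_state(); print(s)
E
```

```text
pics
scene [ 1.125683   -0.31919774  0.74401179] [-0.56262953  0.42253804 -0.71056992] 535.0380903270388
side [ 0.38587787 -0.36936895  0.59468522] [ 0.32745891  0.6206641  -0.71242314] 440.84031222701975
wrist [0.3214511  0.54229633 0.38344345] [-0.27141665  0.11357081 -0.95573776] 400.9849981705834
{'time': 0.15, 'q': array([ 1.42262869e+00,  3.85375646e-01,  6.94608216e-03, -3.40177731e-04,
       -1.19399641e+00, -2.58605898e-01]), 'joint_vel': array([-0.00062411, -0.00140442,  0.00350527,  0.00103024,  0.00147048,
       -0.00167958]), 'joint_torque': array([-5.04304080e-04, -3.91053700e+01,  1.87587404e+01,  4.22238886e+00,
        1.23776367e-02, -1.41048154e-04]), 'eef_pos': array([0.24708787, 0.57359459, 0.22171771]), 'ee_rot': array([ 8.22306151e-04,  9.79375105e-01, -2.02048794e-01, -1.12893663e-04]), 'wrist_force': array([-0.3704134 , -0.40580051, -0.15294614]), 'torque': array([-0.00500664, -0.00482386, -0.00242095]), 'gripper_force': 0.0, 'opening': 0.9992097498279842}
```

View pics/scene0.png

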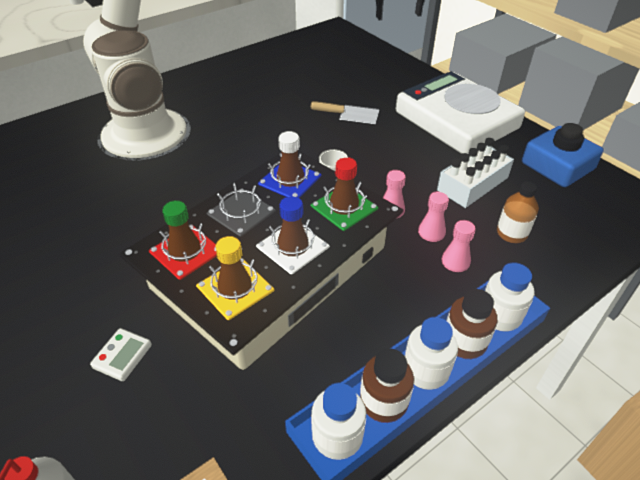

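View pics/side0.png

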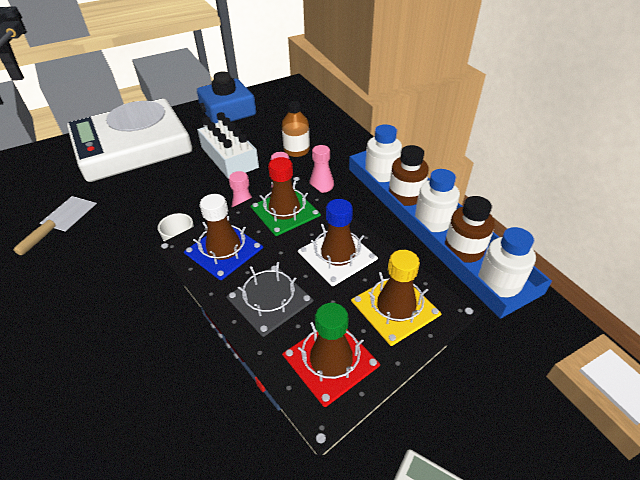

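The scene shows a 2×3 clamp grid. The green flask is in the red clamp (scene 183,245) and the red flask is in green (345,200). White is in blue (289,175), blue is in white (292,240), and grey is empty (241,210). So this is two swaps through grey.

```bash
cat >> h.py <<'E'
HS={'red':((172,110,70),(8,255,255)),'blue':((112,120,60),(128,255,255)),'green':((50,90,40),(80,255,255)),'yellow':((20,120,100),(32,255,255)),'white':((0,0,200),(180,40,255))}
def blobs(im,col,lo=120):
    hsv=cv2.cvtColor(im,cv2.COLOR_RGB2HSV); a,b=HS[col]
    if a[0]>b[0]: m=cv2.inRange(hsv,a,(180,255,255))|cv2.inRange(hsv,(0,)+a[1:],b)
    else: m=cv2.inRange(hsv,a,b)
    m=cv2.morphologyEx(m,cv2.MORPH_OPEN,np.ones((3,3)))
    n,l,s,ce=cv2.connectedComponentsWithStats(m)
    return [(s[i,4],ce[i],s[i,:4],l==i) for i in range(1,n) if s[i,4]>lo]
E
python3 - <<'E'
from h import *
for n in ('scene','side'):
    im=cv2.imread(f'pics/{n}0.png')[:,:,::-1].copy(); c=ctrl.get_calibration(n)
    roi=(120,120,290,250) if n=='scene' else (170,140,280,270)
    for col in HS:
        for a,ce,bb,m in blobs(im,col):
            if not(roi[0]<ce[0]<roi[0]+roi[2] and roi[1]<ce[1]<roi[1]+roi[3]):continue
            ys,xs=np.nonzero(m)
            P=np.array([ray(c,x,y,.114)[:2] for x,y in zip(xs,ys)],np.float32)
            r=cv2.minAreaRect(P*1000)
            print(n,col,a,ce.round(),'cap',(ray(c,*ce,.196)[:2]*1000).round(),'plate',np.round(r[0]),np.round(r[1]),round(r[2]))
E
```

```text
scene red 440 [346. 169.] cap [593. 140.] plate [511. 209.] [40. 71.] 50
scene red 994 [185. 260.] cap [ 618. -166.] plate [ 524. -133.] [91. 89.] 9
scene blue 1135 [290. 195.] cap [593.  28.] plate [495.  78.] [101. 145.] 38
scene green 752 [344. 214.] cap [676.  68.] plate [593. 139.] [89. 89.] 5
scene green 542 [175. 213.] cap [ 522. -134.] plate [ 430. -107.] [42. 67.] 69
scene yellow 621 [228. 250.] cap [ 637. -108.] plate [563. -76.] [40. 62.] 61
scene yellow 1166 [235. 297.] cap [ 716. -145.] plate [ 637. -109.] [89. 88.] 4
scene white 1720 [135. 138.] cap [ 301. -103.] plate [171. -53.] [163. 154.] 61
scene white 259 [287. 140.] cap [468. 108.] plate [374. 171.] [37. 66.] 55
scene white 934 [290. 254.] cap [695. -43.] plate [617.  11.] [86. 87.] 9
side red 522 [280. 169.] cap [591. 137.] plate [634. 243.] [74. 44.] 64
side red 181 [309. 349.] cap [ 486. -155.] plate [ 505. -111.] [43. 12.] 55
side red 151 [351. 347.] cap [ 524. -174.] plate [ 553. -135.] [41. 10.] 72
side red 1880 [330. 375.] cap [ 490. -190.] plate [ 522. -135.] [86. 86.] 9
side blue 652 [339. 212.] cap [618
[... 243 characters left out ...]
 -88.] [55. 43.] 61
side yellow 835 [403. 265.] cap [ 637. -111.] plate [689. -57.] [61. 45.] 55
side yellow 1510 [394. 319.] cap [ 582. -168.] plate [ 636. -111.] [87. 86.] 4
side white 1130 [234. 153.] cap [546. 212.] plate [582. 359.] [ 74. 185.] 0
side white 329 [297. 143.] cap [646. 188.] plate [699. 306.] [63. 42.] 62
side white 888 [384. 159.] cap [742.  81.] plate [815. 172.] [133.  64.] 55
side white 1512 [433. 203.] cap [740. -39.] plate [800.  41.] [123. 106.] 36
side white 582 [213. 207.] cap [474. 104.] plate [492. 202.] [70. 41.] 79
side white 474 [176. 224.] cap [419.  96.] plate [426. 191.] [55. 39.] 79
side white 1162 [338. 264.] cap [570. -70.] plate [617.   9.] [86. 86.] 8
```

View pics/wrist0.png

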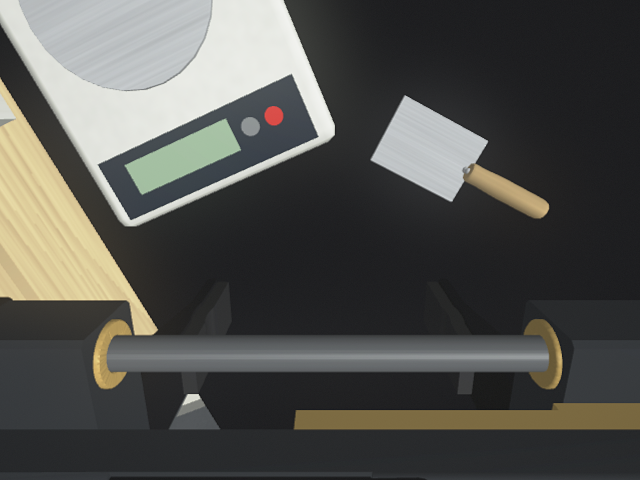

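The wrist view shows only the gripper's fingers and bar, with the balance behind them. Next I locate the grey plate, using its image patch and thresholding grey against black.

Run:
```python
from h import *
for n,box in (('scene',(195,175,90,75)),('side',(215,250,110,95))):
    im=cv2.imread(f'pics/{n}0.png'); c=ctrl.get_calibration(n); x,y,w,h=box
    g=cv2.medianBlur(cv2.cvtColor(im,cv2.COLOR_BGR2GRAY),3)
    roi=g[y:y+h,x:x+w]; print(np.percentile(roi,[5,25,50,75,95]))
    for lo in (40,48,56):
        m=((roi>lo)&(roi<110)).astype(np.uint8); m=cv2.morphologyEx(m,cv2.MORPH_OPEN,np.ones((3,3)))
        k,l,s,ce=cv2.connectedComponentsWithStats(m); i=1+np.argmax(s[1:,4]); ys,xs=np.nonzero(l==i)
        P=np.array([ray(c,a+x,b+y,.114)[:2] for a,b in zip(xs,ys)],np.float32)*1000
        print(n,lo,s[i,4],[np.round(v) for v in cv2.minAreaRect(P)])
    # blue cap only: top part
    for a,ce,bb,m in blobs(im[:,:,::-1].copy(),'blue'):
        if n=='scene' and 250<ce[0]<330:
            ys,xs=np.nonzero(m); k=ys>196; k2=k&(np.abs(xs-292)<14)&(ys<224); print('bluecap px',xs[k2].mean(),ys[k2].min(),ys[k2].max(),k2.sum(),(ray(c,xs[k2].mean(),ys[k2].mean(),.196)*1000).round())
```

```text
[ 45.  50.  73.  94. 205.]
scene 40 4691 [array([488., -17.]), array([166., 198.]), np.float64(56.0)]
scene 48 2757 [array([499.,  -5.]), array([135., 192.]), np.float64(56.0)]
scene 56 824 [array([497., -13.]), array([89., 89.]), np.float64(13.0)]
bluecap px 290.8469184890656 197 220 503 [618.  12. 196.]
[ 22.  25.  46.  74. 192.]
side 40 1402 [array([496., -16.]), array([86., 87.]), np.float64(13.0)]
side 48 1386 [array([496., -16.]), array([86., 86.]), np.float64(12.0)]
side 56 1363 [array([496., -16.]), array([85., 86.]), np.float64(12.0)]
```

Call:
play_rows(
  targets=[1,0,0,60,0,0,0,1,21,-54,0,0,0,0,1,21,-54,0,0,0,0,1,21,-54,0,0,0,0,1,21,-54,0,0,0,0,1,21,-54,0,0,0,0,1,21,-54,0,0,0,0,1,21,-54,0,0,0,0,1,21,-54,0,0,0,0,1,21,-54,0,0,0,0,1,21,-54,0,0,0,0,1,21,-54,0,0,0,0],
  force=15,
)

```text
time: 1.65
eef_pos: [0.4785, -0.0219, 0.2826]
ee_rot: [-0.0, 0.979, -0.202, 0.0]
wrist_force: [0.4, 0.9, -0.7]
opening: 0.998
gripper_force: 0.0
```

Call:
play_rows(
  targets=[1,23,-57,0,0,0,0,1,22,-58,0,0,0,0,1,0,0,0,0,0,0,1,0,0,0,0,0,0],
)

```text
time: 2.15
eef_pos: [0.5228, -0.1351, 0.282]
ee_rot: [-0.0, 0.979, -0.202, -0.001]
wrist_force: [1.0, 0.6, -0.5]
opening: 0.998
gripper_force: 0.0
```

Run:
```python
from h import *
s=ctrl.get_state(); print(s['eef_pos'],s['ee_rot'],s['q'])
im,c=save('wrist','w1')
for col in ('green','red'):
    for a,ce,bb,m in blobs(im,col): print(col,a,ce,bb,(ray(c,*ce,.206)*1000).round(),(ray(c,*ce,.114)*1000).round())
```

```text
[ 0.52283709 -0.13507649  0.28198917] [-4.92168959e-05  9.79298529e-01 -2.02420302e-01 -6.40570253e-04] [ 4.73519301e-02  2.02369043e-01 -9.96286559e-02 -4.33218704e-04
 -1.27001513e+00  1.11591540e+00]
green 2761 [ 39.72654835 253.37884824] [  0 204  81  97] [590.  33. 206.] [587. 110. 114.]
green 2513 [327.56943892 243.09510545] [301 214  54  59] [ 525. -136.  206.] [ 496. -124.  114.]
red 3349 [327.14422216 189.59510302] [257 143 137 100] [ 556. -149.  206.] [ 540. -142.  114.]
red 632 [298.59177215 208.62816456] [286 179  38  66] [ 552. -128.  206.] [ 534. -114.  114.]
red 411 [352.84914842 202.59854015] [327 179  39  52] [ 542. -160.  206.] [ 521. -158.  114.]
red 150 [299.52666667 256.37333333] [291 245  18  25] [ 523. -116.  206.] [495. -97. 114.]
```

View pics/w1.png

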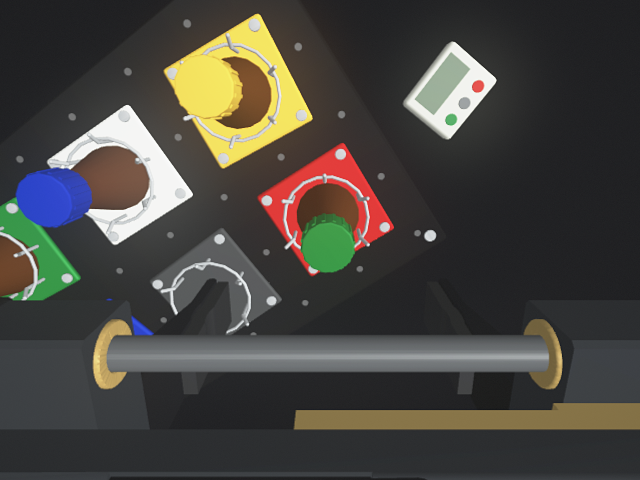

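The wrist view shows the green cap (327,243) centred between the fingers, at about (524,-136). I descend and grip.

Call:
play_rows(
  targets=[1,0,0,-40,0,0,0,1,0,0,-40,0,0,0,1,0,0,-26,0,0,0,1,0,0,0,0,0,0,-1,0,0,0,0,0,0,-1,0,0,0,0,0,0,-1,0,0,0,0,0,0,-1,0,0,0,0,0,0,-1,0,0,0,0,0,0,-1,0,0,0,0,0,0],
)

```text
time: 3.45
eef_pos: [0.5233, -0.1351, 0.1766]
ee_rot: [0.0, 0.979, -0.202, -0.0]
wrist_force: [-0.1, 0.4, -0.4]
opening: 0.403
gripper_force: 0.0
```

Call:
play_rows(
  targets=[-1,0,0,0,0,0,0,-1,0,0,0,0,0,0,-1,0,0,15,0,0,0,-1,0,0,35,0,0,0,-1,0,0,35,0,0,0,-1,0,0,35,0,0,0,-1,0,0,0,0,0,0],
)

```text
time: 4.32
eef_pos: [0.5249, -0.1352, 0.3007]
ee_rot: [-0.001, 0.979, -0.202, 0.004]
wrist_force: [0.5, 0.4, -0.9]
opening: 0.384
gripper_force: 15.0
```

Run:
```python
from h import *
s=ctrl.get_state(); print(s['eef_pos'],s['opening'],s['gripper_force'],s['wrist_force'])
save('side','s1')
```

```text
[ 0.52486095 -0.13516253  0.30066639] 0.38411275267131534 15.00028258189559 [ 0.51708197  0.35857126 -0.92183135]
```

View pics/s1.png

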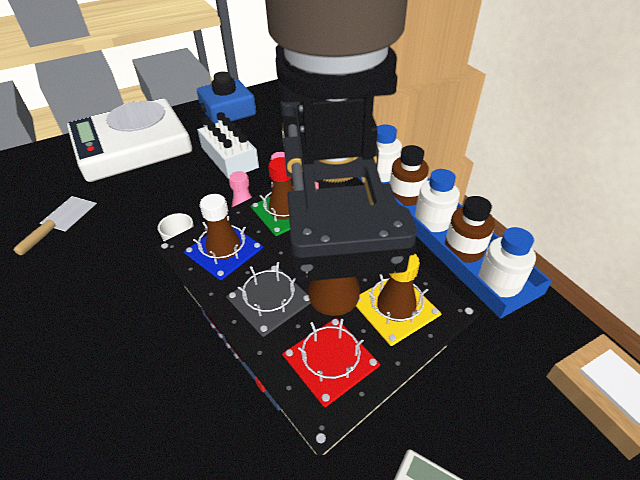

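The flask is lifted and hangs upright at side pixel (333,290). The red clamp is now empty. I move to grey.

Call:
play_rows(
  targets=[-1,-9,40,0,0,0,0,-1,-9,40,0,0,0,0,-1,-8,40,0,0,0,0,-1,0,0,0,0,0,0,-1,0,0,-40,0,0,0,-1,0,0,-30,0,0,0,-1,0,0,-25,0,0,0,-1,0,0,-15,0,0,0,-1,0,0,-9,0,0,0,-1,0,0,0,0,0,0,-1,0,0,0,0,0,0],
)

```text
time: 5.75
eef_pos: [0.4978, -0.0149, 0.1782]
ee_rot: [-0.0, 0.979, -0.202, 0.001]
wrist_force: [0.3, 0.1, -0.4]
opening: 0.386
gripper_force: 15.0
```

Call:
play_rows(
  targets=[-1,0,0,-1,0,0,0,-1,0,0,0,0,0,0,1,0,0,0,0,0,0,1,0,0,0,0,0,0,1,0,0,0,0,0,0,1,0,0,0,0,0,0,1,0,0,0,0,0,0,1,0,0,30,0,0,0,1,0,0,40,0,0,0,1,0,0,36,0,0,0,1,0,0,0,0,0,0],
)

```text
time: 7.12
eef_pos: [0.4989, -0.0148, 0.2858]
ee_rot: [-0.001, 0.979, -0.202, 0.003]
wrist_force: [0.7, 0.1, -0.6]
opening: 0.994
gripper_force: 0.0
```

Call:
play_rows(
  targets=[1,24,38,0,0,0,0,1,24,38,0,0,0,0,1,24,38,0,0,0,0,1,23,39,0,0,0,0,1,0,0,0,0,0,0,1,0,0,0,0,0,0],
)

```text
time: 7.88
eef_pos: [0.5917, 0.1378, 0.2813]
ee_rot: [0.001, 0.979, -0.202, -0.001]
wrist_force: [0.6, 0.6, 0.4]
opening: 0.999
gripper_force: 0.0
```

```bash
cat >> h.py <<'E'
def look(col,name,view=('wrist',)):
    s=ctrl.get_state(); print('tcp',(s['eef_pos']*1000).round(1))
    im,c=save('wrist',name)
    for a,ce,bb,m in blobs(im,col,600):
        print(col,a,ce.round(),bb,'at .204',(ray(c,*ce,.204)[:2]*1000).round(1))
E
python3 -c "
from h import *
look('red','w2'); save('side','s2')"
```

```text
tcp [591.7 137.8 281.3]
red 2697 [624. 167.] [596 118  44 110] at .204 [566.6 -43.6]
red 2595 [325. 243.] [298 214  55  60] at .204 [593.4 138.5]
```

View pics/w2.png

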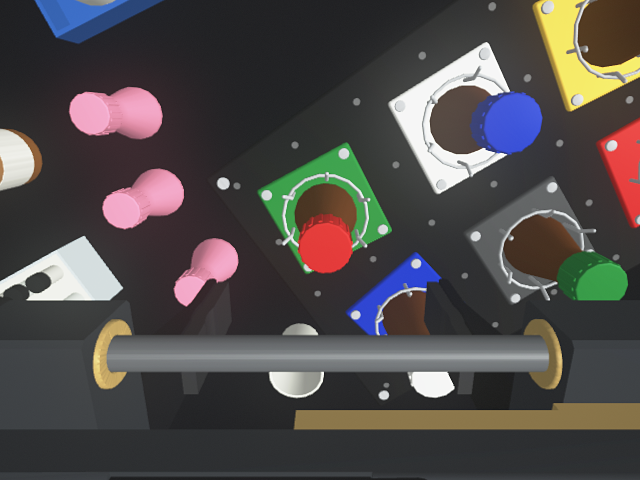

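The red cap (325,243) is centred under the gripper, and green sits upright in the grey clamp (550,255). I grip red.

Call:
play_rows(
  targets=[1,1,0,-40,0,0,0,1,0,0,-40,0,0,0,1,0,0,-25,0,0,0,1,0,0,0,0,0,0,-1,0,0,0,0,0,0,-1,0,0,0,0,0,0,-1,0,0,0,0,0,0,-1,0,0,0,0,0,0,-1,0,0,0,0,0,0,-1,0,0,0,0,0,0,-1,0,0,0,0,0,0,-1,0,0,0,0,0,0],
)

```text
time: 9.48
eef_pos: [0.5933, 0.1381, 0.1775]
ee_rot: [-0.0, 0.979, -0.202, 0.0]
wrist_force: [0.2, -0.1, -0.2]
opening: 0.381
gripper_force: 15.0
```

Call:
play_rows(
  targets=[-1,0,0,15,0,0,0,-1,0,0,35,0,0,0,-1,0,0,35,0,0,0,-1,0,0,35,0,0,0,-1,0,0,0,0,0,0,-1,-14,-54,0,0,0,0,-1,-14,-54,0,0,0,0,-1,-14,-54,0,0,0,0,-1,-14,-55,0,0,0,0,-1,-14,-55,0,0,0,0,-1,0,0,0,0,0,0,-1,0,0,0,0,0,0],
)

```text
time: 10.98
eef_pos: [0.5229, -0.134, 0.297]
ee_rot: [-0.0, 0.979, -0.202, -0.001]
wrist_force: [-0.1, 0.5, -1.5]
opening: 0.385
gripper_force: 15.0
```

Call:
play_rows(
  targets=[-1,0,0,-40,0,0,0,-1,0,0,-30,0,0,0,-1,0,0,-25,0,0,0,-1,0,0,-15,0,0,0,-1,0,0,-9,0,0,0,-1,0,0,0,0,0,0,-1,0,0,0,0,0,0],
)

```text
time: 11.85
eef_pos: [0.5238, -0.134, 0.1794]
ee_rot: [-0.0, 0.979, -0.202, 0.001]
wrist_force: [0.6, -0.4, -1.0]
opening: 0.382
gripper_force: 15.0
```

Call:
play_rows(
  targets=[-1,0,0,-2,0,0,0,-1,0,0,0,0,0,0,1,0,0,0,0,0,0,1,0,0,0,0,0,0,1,0,0,0,0,0,0,1,0,0,0,0,0,0,1,0,0,0,0,0,0,1,0,0,30,0,0,0,1,0,0,40,0,0,0,1,0,0,36,0,0,0,1,0,0,0,0,0,0],
)

```text
time: 13.22
eef_pos: [0.5249, -0.1342, 0.286]
ee_rot: [-0.0, 0.979, -0.202, 0.004]
wrist_force: [-0.4, 0.3, -0.4]
opening: 0.998
gripper_force: 0.0
```

Call:
play_rows(
  targets=[1,-9,40,0,0,0,0,1,-9,40,0,0,0,0,1,-8,39,0,0,0,0,1,0,0,0,0,0,0,1,0,0,0,0,0,0],
)

```text
time: 13.85
eef_pos: [0.497, -0.0151, 0.282]
ee_rot: [0.0, 0.979, -0.202, -0.001]
wrist_force: [0.9, -0.3, 0.8]
opening: 0.998
gripper_force: 0.0
```

```bash
python3 -c "
from h import *
look('green','w3'); save('side','s3')"
```

```text
tcp [497.  -15.1 282. ]
green 3796 [136. 172.] [ 80 108 103 138] at .204 [584.7  71.3]
green 4783 [ 99. 182.] [ 59 144  82  79] at .204 [587.8  94.9]
green 2547 [327. 243.] [300 214  55  59] at .204 [498.3 -15.2]
```

View pics/w3.png

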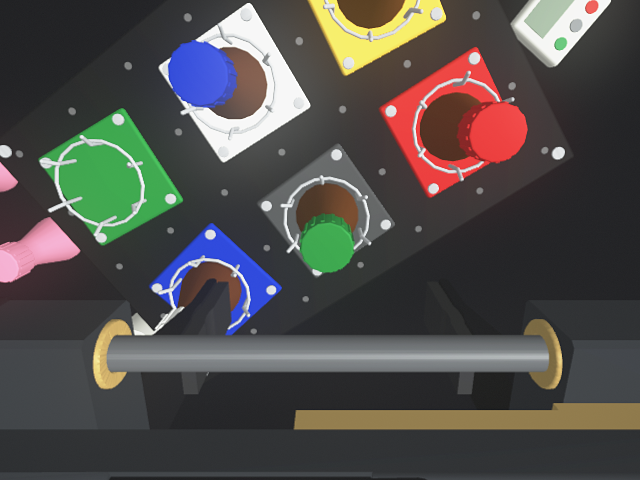

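Red now sits in the red clamp (490,130), and the green cap (327,243) is centred under the gripper. I grip green.

Call:
play_rows(
  targets=[1,1,0,-40,0,0,0,1,0,0,-40,0,0,0,1,0,0,-25,0,0,0,1,0,0,0,0,0,0,-1,0,0,0,0,0,0,-1,0,0,0,0,0,0,-1,0,0,0,0,0,0,-1,0,0,0,0,0,0,-1,0,0,0,0,0,0,-1,0,0,0,0,0,0,-1,0,0,0,0,0,0,-1,0,0,0,0,0,0],
)

```text
time: 15.45
eef_pos: [0.4983, -0.015, 0.1776]
ee_rot: [0.0, 0.979, -0.202, 0.0]
wrist_force: [0.5, -0.6, 0.4]
opening: 0.391
gripper_force: 15.0
```

Call:
play_rows(
  targets=[-1,0,0,15,0,0,0,-1,0,0,35,0,0,0,-1,0,0,35,0,0,0,-1,0,0,35,0,0,0,-1,0,0,0,0,0,0,-1,24,38,0,0,0,0,-1,24,38,0,0,0,0,-1,24,38,0,0,0,0,-1,23,38,0,0,0,0,-1,0,0,0,0,0,0,-1,0,0,0,0,0,0],
)

```text
time: 16.82
eef_pos: [0.5927, 0.1367, 0.2967]
ee_rot: [0.001, 0.979, -0.202, -0.001]
wrist_force: [-1.9, -0.7, -1.4]
opening: 0.387
gripper_force: 15.0
```

Call:
play_rows(
  targets=[-1,0,1,-40,0,0,0,-1,0,0,-30,0,0,0,-1,0,0,-25,0,0,0,-1,0,0,-15,0,0,0,-1,0,0,-9,0,0,0,-1,0,0,0,0,0,0,-1,0,0,-1,0,0,0,-1,0,0,0,0,0,0],
)

```text
time: 17.82
eef_pos: [0.5935, 0.1381, 0.1781]
ee_rot: [-0.0, 0.979, -0.202, 0.0]
wrist_force: [0.5, -0.1, -1.1]
opening: 0.384
gripper_force: 15.0
```

Call:
play_rows(
  targets=[-1,0,0,-1,0,0,0,1,0,0,0,0,0,0,1,0,0,0,0,0,0,1,0,0,0,0,0,0,1,0,0,0,0,0,0,1,0,0,0,0,0,0,1,0,0,30,0,0,0,1,0,0,40,0,0,0,1,0,0,36,0,0,0,1,0,0,0,0,0,0],
)

```text
time: 19.08
eef_pos: [0.5948, 0.1384, 0.2865]
ee_rot: [-0.002, 0.979, -0.202, 0.003]
wrist_force: [-0.4, -0.1, -0.1]
opening: 1.003
gripper_force: 0.0
```

Call:
play_rows(
  targets=[1,-40,-11,0,0,0,0,1,-40,-11,0,0,0,0,1,-41,-11,0,0,0,0,1,0,0,0,0,0,0,1,0,0,0,0,0,0],
)

```text
time: 19.7
eef_pos: [0.4724, 0.1051, 0.2823]
ee_rot: [-0.0, 0.979, -0.202, 0.0]
wrist_force: [-0.1, -0.2, -0.1]
opening: 1.003
gripper_force: 0.0
```

```bash
python3 -c "
from h import *
look('white','w4'); save('side','s4')"
```

```text
tcp [472.4 105.1 282.3]
white 4311 [370.  27.] [308   0 137  70] at .204 [577.3  35.1]
white 1634 [ 14. 196.] [  0 154  42  74] at .204 [576.7 267.7]
white 2509 [324. 242.] [294 212  59  61] at .204 [475.  106.1]
white 1585 [228. 275.] [190 251  64  59] at .204 [478.9 172.1]
```

View pics/w4.png

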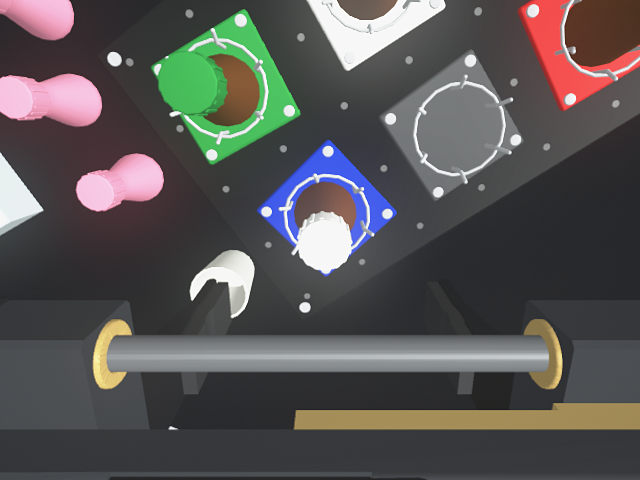

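Green is in the green clamp (220,90). The white cap (324,242) is under the gripper and needs about +2 mm in x. I grip white.

Call:
play_rows(
  targets=[1,2,0,-40,0,0,0,1,0,0,-40,0,0,0,1,0,0,-25,0,0,0,1,0,0,0,0,0,0,-1,0,0,0,0,0,0,-1,0,0,0,0,0,0,-1,0,0,0,0,0,0,-1,0,0,0,0,0,0,-1,0,0,0,0,0,0,-1,0,0,0,0,0,0,-1,0,0,0,0,0,0,-1,0,0,0,0,0,0],
)

```text
time: 21.3
eef_pos: [0.4744, 0.1051, 0.1776]
ee_rot: [-0.0, 0.979, -0.202, 0.0]
wrist_force: [0.6, 1.4, 0.3]
opening: 0.379
gripper_force: 15.0
```

Call:
play_rows(
  targets=[-1,0,0,15,0,0,0,-1,0,0,35,0,0,0,-1,0,0,35,0,0,0,-1,0,0,35,0,0,0,-1,0,0,0,0,0,0,-1,8,-40,0,0,0,0,-1,8,-40,0,0,0,0,-1,7,-40,0,0,0,0,-1,0,0,0,0,0,0,-1,0,0,0,0,0,0],
)

```text
time: 22.55
eef_pos: [0.4967, -0.015, 0.2964]
ee_rot: [0.0, 0.979, -0.202, -0.001]
wrist_force: [-0.3, -0.2, -0.9]
opening: 0.385
gripper_force: 15.0
```

Call:
play_rows(
  targets=[-1,0,0,-40,0,0,0,-1,0,0,-30,0,0,0,-1,0,0,-25,0,0,0,-1,0,0,-15,0,0,0,-1,0,0,-9,0,0,0,-1,0,0,0,0,0,0,-1,0,0,-1,0,0,0,-1,0,0,0,0,0,0],
)

```text
time: 23.55
eef_pos: [0.4974, -0.015, 0.178]
ee_rot: [-0.0, 0.979, -0.202, 0.0]
wrist_force: [0.0, 0.1, -1.4]
opening: 0.389
gripper_force: 15.0
```

Call:
play_rows(
  targets=[-1,0,0,-1,0,0,0,1,0,0,0,0,0,0,1,0,0,0,0,0,0,1,0,0,0,0,0,0,1,0,0,0,0,0,0,1,0,0,0,0,0,0,1,0,0,30,0,0,0,1,0,0,40,0,0,0,1,0,0,36,0,0,0,1,0,0,0,0,0,0],
)

```text
time: 24.8
eef_pos: [0.4989, -0.0148, 0.2858]
ee_rot: [-0.001, 0.979, -0.202, 0.003]
wrist_force: [0.2, 0.5, 0.1]
opening: 1.0
gripper_force: 0.0
```

Call:
play_rows(
  targets=[1,40,8,0,0,0,0,1,40,9,0,0,0,0,1,40,8,0,0,0,0,1,0,0,0,0,0,0,1,0,0,0,0,0,0],
)

```text
time: 25.42
eef_pos: [0.6165, 0.0098, 0.2813]
ee_rot: [0.0, 0.979, -0.202, -0.001]
wrist_force: [-0.5, -0.1, 0.4]
opening: 0.998
gripper_force: 0.0
```

```bash
python3 -c "
from h import *
look('blue','w5'); save('side','s5')"
```

```text
tcp [616.5   9.8 281.3]
blue 2513 [325. 241.] [298 211  54  60] at .204 [619.9  10.2]
blue 2424 [292. 393.] [260 372  68  49] at .204 [524.5  76.5]
```

View pics/w5.png

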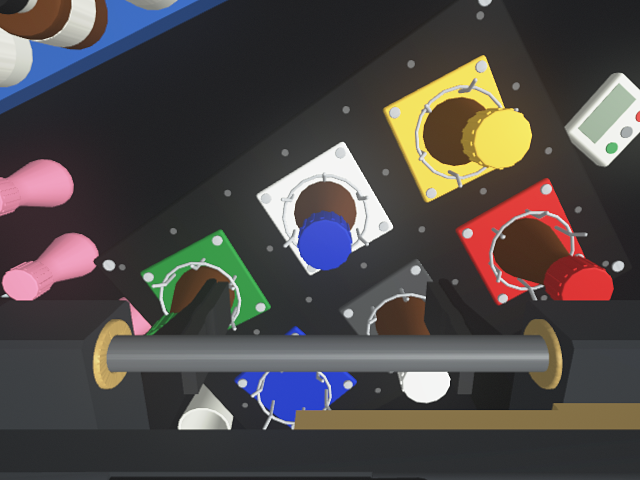

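The blue cap (325,241) needs about +2 mm in x. White is parked in grey (400,330) and the blue clamp is empty (290,385). Comparing views puts the blue clamp centre near (474,104).

Call:
play_rows(
  targets=[1,2,0,-40,0,0,0,1,0,0,-40,0,0,0,1,0,0,-25,0,0,0,1,0,0,0,0,0,0,-1,0,0,0,0,0,0,-1,0,0,0,0,0,0,-1,0,0,0,0,0,0,-1,0,0,0,0,0,0,-1,0,0,0,0,0,0,-1,0,0,0,0,0,0,-1,0,0,0,0,0,0,-1,0,0,0,0,0,0],
)

```text
time: 27.02
eef_pos: [0.6193, 0.01, 0.1775]
ee_rot: [-0.0, 0.979, -0.202, 0.0]
wrist_force: [0.8, -0.0, -0.1]
opening: 0.385
gripper_force: 15.0
```

Call:
play_rows(
  targets=[-1,0,0,15,0,0,0,-1,0,0,35,0,0,0,-1,0,0,35,0,0,0,-1,0,0,35,0,0,0,-1,0,0,0,0,0,0,-1,-36,23,0,0,0,0,-1,-36,24,0,0,0,0,-1,-36,23,0,0,0,0,-1,-37,24,0,0,0,0,-1,0,0,0,0,0,0,-1,0,0,0,0,0,0],
)

```text
time: 28.4
eef_pos: [0.4742, 0.104, 0.2974]
ee_rot: [0.0, 0.979, -0.202, -0.0]
wrist_force: [0.3, 0.1, -0.7]
opening: 0.384
gripper_force: 15.0
```

Call:
play_rows(
  targets=[-1,0,0,-40,0,0,0,-1,0,0,-30,0,0,0,-1,0,0,-25,0,0,0,-1,0,0,-15,0,0,0,-1,0,0,-9,0,0,0,-1,0,0,0,0,0,0,-1,0,0,-1,0,0,0,-1,0,0,0,0,0,0],
)

```text
time: 29.4
eef_pos: [0.4744, 0.104, 0.1778]
ee_rot: [-0.0, 0.979, -0.202, 0.0]
wrist_force: [0.6, -0.8, -1.0]
opening: 0.384
gripper_force: 15.0
```

Call:
play_rows(
  targets=[-1,0,0,-1,0,0,0,1,0,0,0,0,0,0,1,0,0,0,0,0,0,1,0,0,0,0,0,0,1,0,0,0,0,0,0,1,0,0,0,0,0,0,1,0,0,30,0,0,0,1,0,0,40,0,0,0,1,0,0,36,0,0,0,1,0,0,0,0,0,0],
)

```text
time: 30.65
eef_pos: [0.4758, 0.1046, 0.2858]
ee_rot: [-0.002, 0.979, -0.202, 0.003]
wrist_force: [-0.8, 1.2, -0.4]
opening: 1.004
gripper_force: 0.0
```

Call:
play_rows(
  targets=[1,8,-40,0,0,0,0,1,8,-40,0,0,0,0,1,8,-39,0,0,0,0,1,0,0,0,0,0,0,1,0,0,0,0,0,0],
)

```text
time: 31.28
eef_pos: [0.4979, -0.0149, 0.2818]
ee_rot: [0.0, 0.979, -0.202, -0.001]
wrist_force: [0.0, 0.6, -1.0]
opening: 1.002
gripper_force: 0.0
```

```bash
python3 -c "
from h import *
look('white','w6')"
```

```text
tcp [497.9 -14.9 281.8]
white 1804 [564.  29.] [517   0  94  64] at .204 [ 560.2 -181.1]
white 3984 [260.  88.] [196   5 114 157] at .204 [598.5 -17.1]
white 6315 [229.  85.] [184  39  90  93] at .204 [606.5  -1.9]
white 2083 [327. 248.] [301 222  53  51] at .204 [496.4 -14. ]
```

View pics/w6.png

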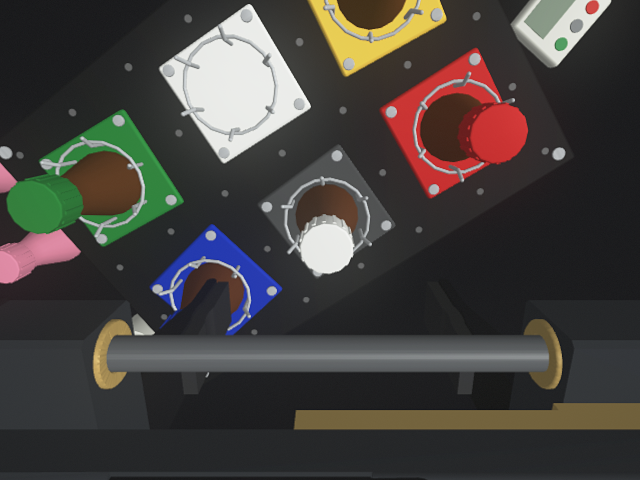

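The white cap (327,248) is centred, and red, green and blue are seated. I take white to the white clamp at (618,10).

Call:
play_rows(
  targets=[1,0,0,-40,0,0,0,1,0,0,-40,0,0,0,1,0,0,-25,0,0,0,1,0,0,0,0,0,0,-1,0,0,0,0,0,0,-1,0,0,0,0,0,0,-1,0,0,0,0,0,0,-1,0,0,0,0,0,0,-1,0,0,0,0,0,0,-1,0,0,0,0,0,0,-1,0,0,0,0,0,0,-1,0,0,0,0,0,0],
)

```text
time: 32.83
eef_pos: [0.4983, -0.015, 0.1775]
ee_rot: [0.0, 0.979, -0.202, 0.0]
wrist_force: [-0.7, 1.2, -0.0]
opening: 0.389
gripper_force: 15.0
```

Call:
play_rows(
  targets=[-1,0,0,15,0,0,0,-1,0,0,35,0,0,0,-1,0,0,35,0,0,0,-1,0,0,35,0,0,0,-1,0,0,0,0,0,0,-1,40,8,0,0,0,0,-1,40,9,0,0,0,0,-1,40,8,0,0,0,0,-1,0,0,0,0,0,0,-1,0,0,0,0,0,0],
)

```text
time: 34.08
eef_pos: [0.6175, 0.0099, 0.2966]
ee_rot: [0.0, 0.979, -0.202, -0.001]
wrist_force: [-0.2, 0.0, -1.9]
opening: 0.385
gripper_force: 15.0
```

Call:
play_rows(
  targets=[-1,0,0,-40,0,0,0,-1,0,0,-30,0,0,0,-1,0,0,-25,0,0,0,-1,0,0,-15,0,0,0,-1,0,0,-9,0,0,0,-1,0,0,0,0,0,0,-1,0,0,-1,0,0,0,-1,0,0,0,0,0,0],
)

```text
time: 35.08
eef_pos: [0.6185, 0.0101, 0.1781]
ee_rot: [-0.0, 0.979, -0.202, 0.0]
wrist_force: [0.3, -0.2, -1.3]
opening: 0.384
gripper_force: 15.0
```

Now I release, rise, and move clear for a final look.

Call:
play_rows(
  targets=[-1,0,0,-1,0,0,0,1,0,0,0,0,0,0,1,0,0,0,0,0,0,1,0,0,0,0,0,0,1,0,0,0,0,0,0,1,0,0,0,0,0,0,1,0,0,30,0,0,0,1,0,0,40,0,0,0,1,0,0,36,0,0,0,1,0,0,0,0,0,0],
)

```text
time: 36.33
eef_pos: [0.6199, 0.0101, 0.2865]
ee_rot: [-0.001, 0.979, -0.202, 0.004]
wrist_force: [0.1, 0.1, -0.0]
opening: 1.0
gripper_force: 0.0
```

Call:
play_rows(
  targets=[1,-30,45,0,0,0,0,1,-30,45,0,0,0,0,1,-30,45,0,0,0,0,1,-30,45,0,0,0,0,1,-30,45,0,0,0,0,1,-30,45,0,0,0,0,1,-30,45,0,0,0,0,1,-30,45,0,0,0,0,1,-30,45,0,0,0,0,1,0,45,0,0,0,0,1,0,0,0,0,0,0,1,0,0,0,0,0,0],
)

```text
time: 37.83
eef_pos: [0.348, 0.4594, 0.2814]
ee_rot: [0.001, 0.979, -0.202, -0.0]
wrist_force: [-0.3, 0.2, 0.2]
opening: 1.0
gripper_force: 0.0
```

```bash
python3 -c "
from h import *
save('side','s9');save('scene','c9');s=ctrl.get_state();print(s['time'],s['eef_pos'])"
```

```text
37.925 [0.34840591 0.45894149 0.28230691]
```

View pics/s9.png

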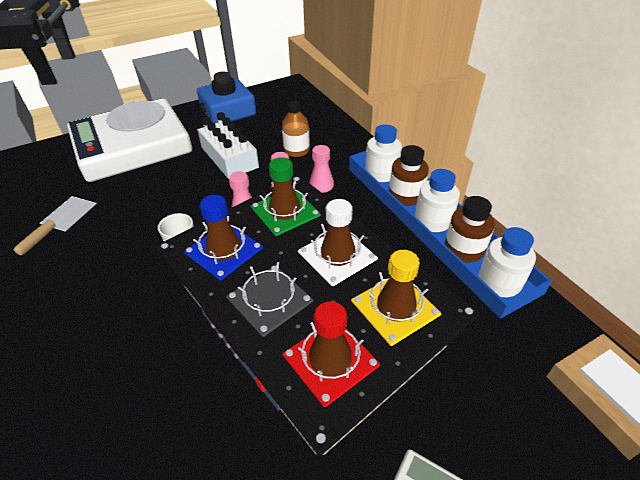

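View pics/c9.png

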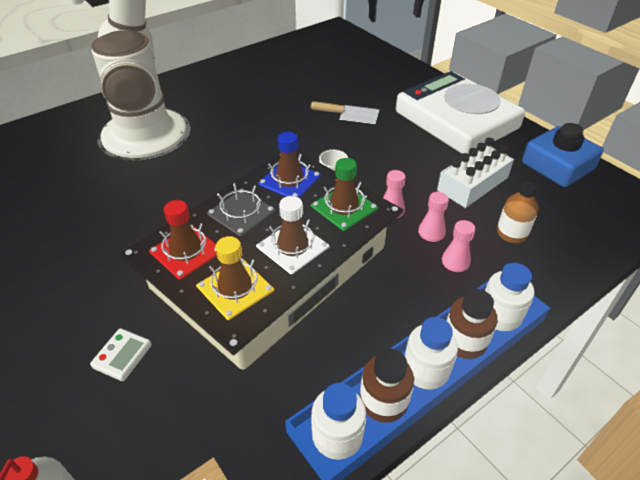

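In both views the flasks stand upright in matching clamps: red (332,345), green (283,190), blue (218,230) and white (339,235) in the side view. Grey (270,290) is empty, yellow is untouched and the arm is clear.

```bash
python3 -c "
from station import ctrl
print(ctrl.job_done())"
```

```text
the job is handed in; nothing more can be done
None
```

The job is handed in at about 38 s: the red, blue, green and white flasks stand upright in their own clamps, the grey clamp is empty, and the yellow flask was left where it was.

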